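# Test a tilt plate's corner spring against the scale mark

### The arm

A 6-joint arm with a two-finger parallel gripper is mounted at the origin on the work surface. World frame = base frame: x ahead of the robot, y to its left, z up, the work surface at z = 0. Lengths are in m, angles in rad, forces in N, time in s.
With the tool pointing down it reaches from about 0.35 to 0.775 m from the base axis. Payload 7.3 kg.
Tool frame: the origin (TCP) lies at the centre of the arm's flange, where the gripper is bolted on; the fingertips stand 178 mm ahead of it and the grasp point (between the pads) lies 159 mm ahead of it; z points along the fingers, y is the line along which they close (so a half turn about z gives the same grasp; the last joint's range is limited). The gripper opens to 92 mm and grips with 3 to 60 N. Pads are 19 mm wide; open, the fingers measure 130 mm over their backs; the gripper's body (75 mm by 190 mm) begins 47 mm behind the grasp point.
Start: joints at [-1.379, 0.342, 1.524, -0, 1.275, -0.146], TCP at [0.174, -0.495, 0.405] pointing down, gripper open.
Joint ranges: [-2.53, 2.53], [-0.77, 2.02], [0.04, 2.7], [-1, 4.14], [0.28, 2.66], [-3.11, 3.11]. Speed limits (rad/s): [2.57, 2.57, 3.14, 3.14, 3.14, 3.14].

### API

Orientations are given as [roll, pitch, yaw] about the fixed x, y, z axes, in that order (R = Rz(yaw) Ry(pitch) Rx(roll)).
In Python, from cell import telemetry, vision, ticket gives the robot as it stands.
- The arm moves only by the shell command python3 -m crank 'ROWS' [FORCE]. ROWS is JSON, a list of rows, each a list of 5 numbers: the gripper command: -1 is shut, 1 is fully open, values between are in proportion, then the shift along the tool's x, y, z in mm, then the turn about the tool's z in rad. In form: [[fingers, dx, dy, dz, roll], ...]. A call has 1 to 12 rows; each row is the pose to reach, as a shift and turn from the pose commanded when the call began, along the tool's axes at that moment; what a row does not reach only later rows make up. A row lasts 1/12 s, in which the tool goes at most 41.7 mm and 7.16 degrees, less where a joint would pass 70% of its speed; a pose out of reach is approached as far as the arm can. A call with a gripper value outside its range is refused whole. The fingers move at their own pace and stop on an object; FORCE is the grip in N (left out, the last holds). Time passes only in rows, so rows that repeat a pose let the fingers close. It gives the time, the measured TCP pose, the force, the opening and the grip force at its end, in the units of the state.
- telemetry.observe(): the state, without advancing time (a new reading comes with each control period).
- vision.read_camera(name): name is "scene" or "top" or "wrist"; returns (picture, depth): 480x640x3 uint8, red, green, blue; 480x640 float32, m along the optical axis (not along the pixel's ray), 0 where there is no reading.
- vision.get_calibration(name): a dict with "camera_matrix" (3x3 intrinsics, pixels), "rvec" (rotation vector, rad) and "tvec" (3), from world to camera coordinates, as OpenCV has them. Camera axes: x right, y down, z forward; pixel columns grow to the right and rows downward; lengths in m; the calibration is good to about 2 mm. A picture is of the moment at which its call begins: read the wrist's pose just before it. get_calibration takes no time and is no camera call; for the wrist camera it gives the pose at the moment of the call.
- ticket.hand_in(): hands the job in; it is judged then, once.
The state is a dict: "time": time; "qpos": joint angles; "qvel": joint speeds; "joint_efforts": joint torques, N m; "tool_pos": TCP position; "tool_rot": TCP orientation; "contact_force": force on the tool from outside, world axes, zero at the start; "torque": the same for the moment, N m; "opening": finger opening in m; "grip_force": force on a finger pad.
Only numpy, scipy, OpenCV 4.12 (cv2) and the standard library are available. Lean on these libraries where they do the work, as an engineer would, in place of code of your own. Each camera call takes 0.05 s, during which the arm holds its last target. There are 200 camera calls.

### The job

Test the corner spring of the tilt plate on the bench: with the fingertips, press the orange pad on its free corner down until the black pointer stands in front of the red tab on the scale, not past it, and keep it there for a second. Then let the plate come up again and move clear. Do not touch the pointer or pull the plate upward, and leave the jar, the mandrel, the polish bar and the screwdriver where they stand.

Things in the scene. Friction and masses are not known exactly. Their poses are not given: they have to be found in the camera images.
- mount: Blue base fixed to the bench: x -130 to +145, y -60 to +110 mm about its origin on the bench, 12 mm thick. Its own x axis: the plate's level hinge, 65 mm up through y = 0. The sprung free corner is towards its +y. A white scale board (95 mm wide, 6 thick, top 190 mm up) stands at x = 124 mm, y = -20 to 76 mm, ticks facing +x. Yaw varies up to 0.5 rad either way.
- tilt_plate (a joint): Tilt of the square steel plate (140 x 140 x 8 mm, diagonals along the mount's x and y), rad: 0 at rest, level, 65 mm up; positive as the +y corner goes down; stop at 0.42. A damped spring of 3 N m/rad holds it at 0 and brings it back when released. A low round work holder (60 mm across, top 82 mm above the bench) sits at its centre.
- pad_top (a point): Centre of the top of the orange press pad (disc 26 mm across, 8 mm thick) on the plate's free corner, 76 mm from the hinge towards the mount's +y, top 77 mm above the bench when level. Moves with the plate. The pointer meets the mark when the pad is pressed about 13 to 25 mm down, with roughly 6 to 13 N.
- pointer_tip (a point): Tip of the black pointer, a rod 5.6 mm thick standing up from the hinge shaft at the mount's x = 137 mm; tip 140 mm above the hinge, 205 mm above the bench at rest. Upright at the mount's y = 0 when at rest; a tilt t carries the tip 140 mm * sin(t) towards the mount's +y. Its frame tilts with the plate.
- mark_center (a point): Centre of the red tab clipped over the scale board's top edge (14 x 12 x 26 mm, 12 mm wide along the mount's y), 187 mm above the bench, at the mount's x = 124 mm, y = 24 to 44 mm (varies). Axes parallel to the mount's. The pointer is on the mark when its tip and the tab have the same y in the mount's frame.
- polish_bar: Loose red-brown bar of polishing compound, 95 x 42 x 30 mm, lying between the mount and the robot; origin at the centre of its underside.
- bead_jar: Loose amber jar with black cap, 44 mm across, 55 mm high, on the mount's +y side; origin at the centre of its underside.
- ring_mandrel: Loose wooden ring cone on a round foot 56 mm across, 85 mm high, on the mount's +y side; origin at the centre of its underside.
- screwdriver: Loose screwdriver 150 mm long lying on the mount's -y side; origin at its underside, its x axis from handle to tip.
Not all that is in view belongs to the job. Of the things that look like the ring_mandrel, take the one that is nearest to the robot's base at the start.

How it is judged:
By the outcome, as a careful person would: the job done as asked, in the order asked, and still so for the second after the job is handed in, with the robot touching nothing.
It also fails if it takes over 38 s, if anything falls off the work surface, if the arm or the gripper's body presses on something with over 40 N, if the wrist force passes 120 N, or if a joint passes its speed limit or range.

## Working session

There is one attempt and no reset: what is moved stays moved. The work goes in short steps, Python scripts to look and compute and a shell command to move; the robot and the scene stay as the last step left them, time stands still between calls to the robot, and variables do not carry over. Pictures are saved under pics/ and viewed, at most 10 in all, crops included, and the job is handed in when it is done.

```bash
mkdir -p pics; cat > h.py <<'E'
import numpy as np, cv2
from cell import telemetry, vision, ticket
def cal(n):
    c=vision.get_calibration(n); R=cv2.Rodrigues(np.array(c["rvec"],float))[0]
    return np.array(c["camera_matrix"],float),R,np.array(c["tvec"],float).ravel()
def ray(n,u,v,z):
    K,R,t=cal(n); d=R.T@np.linalg.solve(K,[u,v,1.]); o=-R.T@t
    return o+d*(z-o[2])/d[2]
def pts(n,depth):
    K,R,t=cal(n); v,u=np.mgrid[:480,:640]
    p=np.stack([(u-K[0,2])/K[0,0]*depth,(v-K[1,2])/K[1,1]*depth,depth],-1)
    return (p-t)@R
def grab(n,save=None):
    p,d=vision.read_camera(n)
    np.savez(f'{n}.npz',p=p,d=d)
    if save: cv2.imwrite(f'pics/{save}.png',p[...,::-1])
    return p,d
E
python3 - <<'E'
from h import *
a,_=grab('scene'); b,_=grab('top')
s=telemetry.observe(); print({k:np.round(v,3) for k,v in s.items()})
cv2.imwrite('pics/a.png',a[...,::-1]);cv2.imwrite('pics/b.png',b[...,::-1])
for n in('scene','top'):
    K,R,t=cal(n);print(n,(-R.T@t).round(3),K[0,0])
E
```

```text
{'time': np.float64(0.1), 'qpos': array([-1.379,  0.343,  1.525,  0.   ,  1.275, -0.146]), 'qvel': array([ 0.   , -0.002, -0.002,  0.001,  0.002,  0.001]), 'joint_efforts': array([ 1.0000e-03, -4.3201e+01, -2.4469e+01,  7.2000e-02,  5.3000e-02,
       -0.0000e+00]), 'tool_pos': array([ 0.174, -0.495,  0.404]), 'tool_rot': array([-3.14 , -0.   ,  0.338]), 'contact_force': array([-0.164, -0.759,  0.234]), 'torque': array([ 0.041, -0.042,  0.009]), 'grip_force': np.float64(0.0), 'opening': np.float64(0.092)}
scene [ 0.969 -0.551  0.968] 611.5119683784999
top [0.358 0.074 1.16 ] 451.83661318963675
```

View pics/a.png

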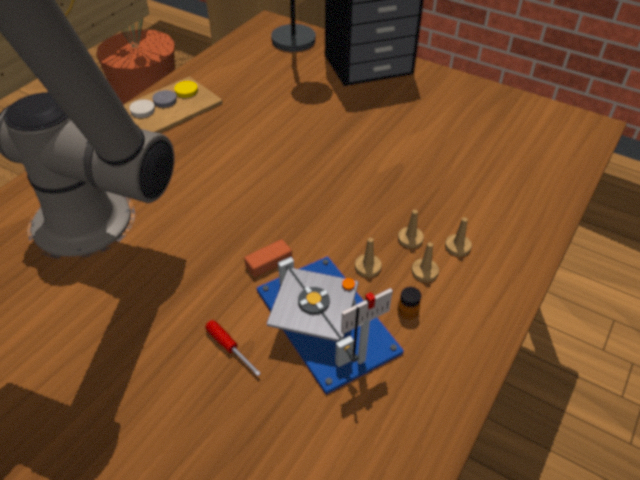

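View pics/b.png

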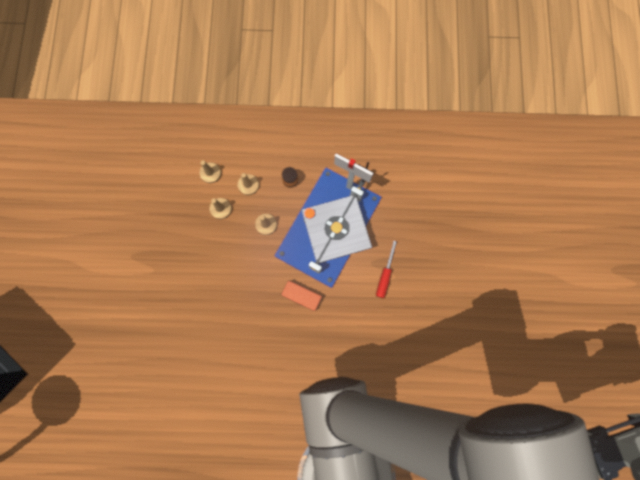

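The scene view shows the mount with the orange pad at (349,285) and the red tab at (370,299). In the top view these are at (310,213) and (352,163). There are four mandrel-like cones in the top view, at (265,224), (248,184), (220,208) and (209,172). (265,224) is nearest the base, so it is the ring_mandrel. None of them is to be touched. Next I measure.

```bash
cat > m.py <<'E'
from h import *
def masks(p):
    h=cv2.cvtColor(p,cv2.COLOR_RGB2HSV); H,S,V=[h[...,i].astype(int) for i in range(3)]
    return dict(orange=(H>=6)&(H<=14)&(S>225)&(V>200), red=((H<=3)|(H>=176))&(S>190)&(V>110), blue=(H>100)&(H<120)&(S>150)&(V>60))
def blobs(m,amin=8):
    n,l,st,c=cv2.connectedComponentsWithStats(m.astype(np.uint8))
    return [(c[i].round(1),st[i,4],st[i,:4]) for i in range(1,n) if st[i,4]>=amin]
E
python3 - <<'E'
from m import *
for n in('scene','top'):
    p=np.load(n+'.npz')['p']; M=masks(p)
    for k,z in(('orange',.077),('red',.187)):
        for c,a,bb in blobs(M[k]): 
            w=ray(n,*c,z)
            if .3<w[0]<.9 and -.25<w[1]<.35: print(n,k,c,a,bb,w.round(4))
    K,R,t=cal(n)
    q=(M['blue']).astype(np.uint8); q=cv2.morphologyEx(q,cv2.MORPH_OPEN,np.ones((2,2)))
    b=[x for x in blobs(q,100)]; print('blue',[(x[0],x[1]) for x in b])
    vs,us=np.nonzero(q); P=np.array([ray(n,u,v,.012)[:2] for u,v in list(zip(us,vs))])
    P=P[(P[:,0]>.3)&(P[:,0]<.9)&(abs(P[:,1])<.3)]
    r=cv2.minAreaRect((P*1000).astype(np.float32)); print('rect',r)
p=np.load('top.npz')['p'][120:300,180:420]; s=np.load('scene.npz')['p'][230:400,190:430]
cv2.imwrite('pics/c.png',np.vstack([cv2.resize(x,(720,300 if 0 else int(720*x.shape[0]/x.shape[1])),interpolation=cv2.INTER_CUBIC) for x in(s,)])[...,::-1])
cv2.imwrite('pics/d.png',cv2.resize(p,(720,540),interpolation=cv2.INTER_CUBIC)[...,::-1])
E
```

```text
scene red [369.7 296.6] 45 [366 293   8   8] [0.7154 0.0174 0.187 ]
scene red [220.  334.5] 330 [207 321  28  28] [ 0.5565 -0.1702  0.187 ]
blue [(array([324.6, 269.1]), np.int32(296)), (array([270.8, 293.4]), np.int32(311)), (array([344.5, 356.7]), np.int32(3011))]Traceback (most recent call last):
  File "<stdin>", line 11, in <module>
  File "h.py", line 7, in ray
    K,R,t=cal(n); d=R.T@np.linalg.solve(K,[u,v,1.]); o=-R.T@t
          ~~~^^^
  File "h.py", line 4, in cal
    c=vision.get_calibration(n); R=cv2.Rodrigues(np.array(c["rvec"],float))[0]
ValueError: time passes only in moves, steps and waits
```

```bash
python3 - <<'E'
s=open('h.py').read()
s=s.replace("def cal(n):","import functools\n@functools.cache\ndef cal(n):")
open('h.py','w').write(s)
E
sed -i "s/orange=(H>=6)&(H<=14)&(S>225)&(V>200)/orange=(H>=6)\&(H<=14)\&(S>215)\&(V>180)/" m.py
python3 - <<'E'
from m import *
for n in('scene','top'):
    p=np.load(n+'.npz')['p']; M=masks(p)
    for k,z in(('orange',.077),('red',.187)):
        for c,a,bb in blobs(M[k]): 
            w=ray(n,*c,z)
            if .3<w[0]<.9 and -.25<w[1]<.35: print(n,k,c,a,bb,w.round(4))
    q=(M['blue']).astype(np.uint8); q=cv2.morphologyEx(q,cv2.MORPH_OPEN,np.ones((2,2)))
    vs,us=np.nonzero(q); P=np.array([ray(n,u,v,.012)[:2] for u,v in zip(us,vs)])
    P=P[(P[:,0]>.3)&(P[:,0]<.9)&(abs(P[:,1])<.3)]
    print('rect',cv2.minAreaRect((P*1000).astype(np.float32)))
p=np.load('top.npz')['p'][120:300,180:420]; s=np.load('scene.npz')['p'][230:400,240:440]
cv2.imwrite('pics/c.png',cv2.resize(s,None,fx=3.5,fy=3.5,interpolation=cv2.INTER_CUBIC)[...,::-1])
cv2.imwrite('pics/d.png',cv2.resize(p,(720,540),interpolation=cv2.INTER_CUBIC)[...,::-1])
E
```

```text
scene red [369.7 296.6] 45 [366 293   8   8] [0.7154 0.0174 0.187 ]
scene red [220.  334.5] 330 [207 321  28  28] [ 0.5565 -0.1702  0.187 ]
rect ((617.1134033203125, 51.97795104980469), (166.8269805908203, 271.2762145996094), 62.565277099609375)
top red [351.5 162.1] 15 [350 160   4   6] [0.7193 0.012  0.187 ]
top red [383.4 282.7] 160 [377 270  13  27] [ 0.4483 -0.061   0.187 ]
rect ((706.8939208984375, -13.568740844726562), (121.51042938232422, 31.778398513793945), 51.68989562988281)
```

View pics/d.png

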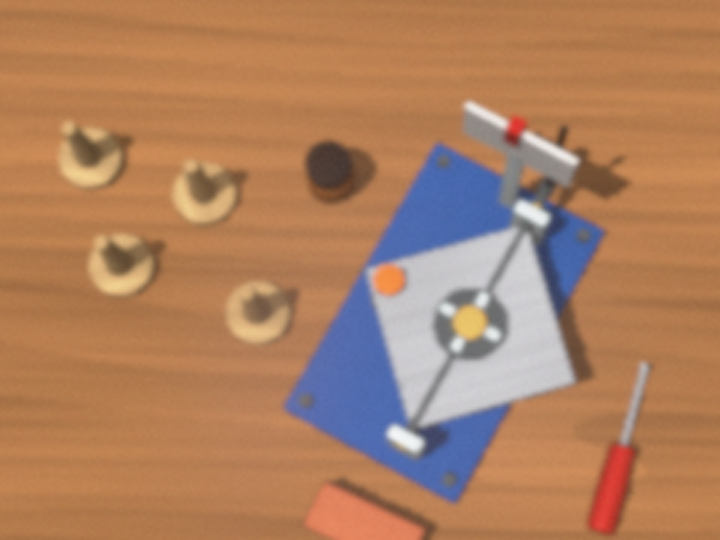

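View pics/c.png

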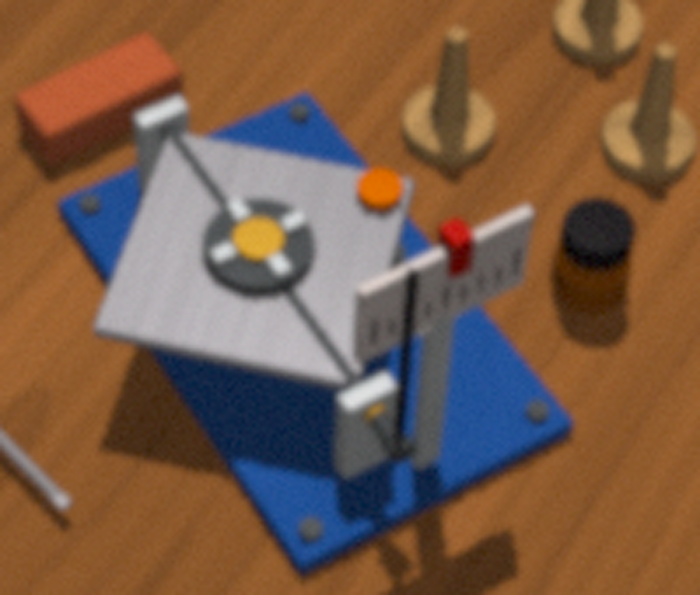

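Both crops agree. Pad top is at top (309.3,213.3) and scene (348.6,283.4). The red tab's top is at scene (370,294) and top (352,162). The pointer tip is at scene (357.7,307.1) and top (367.7,162.7). The mount's x axis points away from the robot and to its right. The ring_mandrel, the nearest cone, is at crop (258,310), about 75 mm from the pad.

```bash
python3 - <<'E'
from m import *
T=lambda u,v,z:ray('top',u/3+180,v/3+120,z)
S=lambda u,v,z:ray('scene',u/3.5+240,v/3.5+230,z)
cs=np.array([T(*c,.012)[:2] for c in((438,143),(605,232),(457,502),(287,408))])
ss=np.array([S(*c,.012)[:2] for c in((60,205),(307,95),(573,425),(302,570))])
for c in(cs,ss):print('rect',cv2.minAreaRect((c*1000).astype(np.float32)), c.mean(0).round(4))
print('pad',T(388,280,.077).round(4),S(380,187,.077).round(4))
print('holder',T(470,323,.082).round(4),S(258,238,.082).round(4))
print('tip',T(563,128,.205).round(4),S(412,270,.205).round(4))
print('tab top',T(516,124,.2).round(4),S(456,228,.2).round(4))
print('mandrel foot',T(258,312,.01).round(4),'jar',T(330,165,.055).round(4))
E
```

```text
rect ((607.8413696289062, 56.484375), (167.68438720703125, 270.8396301269531), 62.595497131347656) [0.6076 0.0561]
rect ((615.3372192382812, 53.46287536621094), (167.0188446044922, 271.2029724121094), 62.63706588745117) [0.6155 0.0537]
pad [0.6243 0.1069 0.077 ] [0.6309 0.1038 0.077 ]
holder [0.5891 0.0389 0.082 ] [0.596 0.036 0.082]
tip [ 0.7124 -0.0228  0.205 ] [ 0.7155 -0.0241  0.205 ]
tab top [0.7163 0.0117 0.2   ] [0.719 0.011 0.2  ]
mandrel foot [0.609  0.2208 0.01  ] jar [0.729  0.1602 0.055 ]
```

```bash
python3 -m crank '[[-1,300,-200,0,0.4],[-1,300,-200,0,0.4],[-1,300,-200,0,0.4],[-1,300,-200,0,0.4],[-1,300,-200,0,0.4],[-1,300,-200,0,0.4],[-1,300,-200,0,0.4],[-1,300,-200,0,0.4],[-1,300,-200,0,0.4],[-1,300,-200,0,0.4],[-1,300,-200,0,0.4]]' 10
```

```text
time: 1.02
tool_pos: [0.3914, -0.2057, 0.4045]
tool_rot: [-3.141, 0.001, -0.058]
contact_force: [-0.3, -1.2, -0.2]
opening: 0.0228
grip_force: 0.0
```

```bash
python3 -m crank '[[-1,217,-326,0,0.416],[-1,217,-326,0,0.416],[-1,217,-326,0,0.416],[-1,217,-326,0,0.416],[-1,217,-326,0,0.416],[-1,217,-326,0,0.416],[-1,217,-326,0,0.416],[-1,217,-326,0,0.416],[-1,217,-326,0,0.416],[-1,217,-326,0,0.416],[-1,217,-326,0,0.416],[-1,217,-326,0,0.416]]' && python3 - <<'E'
from m import *
w,_=grab('wrist'); s,_=grab('scene')
o=telemetry.observe(); print(o['tool_pos'],o['tool_rot'],o['opening'])
K,R,t=cal('wrist'); print((-R.T@t).round(3))
for c,a,bb in blobs(masks(w)['orange']): print(c,a,ray('wrist',*c,.077).round(4))
cv2.imwrite('pics/e.png',np.hstack([w[:,:], s[200:440,240:440].repeat(2,0).repeat(2,1)])[...,::-1][:, :, :])
i=cv2.imread('pics/e.png'); cv2.imwrite('pics/e.png',cv2.resize(i,(800,int(800*i.shape[0]/i.shape[1]))))
E
```

```text
time: 2.02
tool_pos: [0.6285, 0.1046, 0.4032]
tool_rot: [3.14, 0.001, -0.477]
contact_force: [-0.1, -0.7, 0.2]
opening: -0.0
grip_force: 0.0
[0.62757124 0.10299807 0.40408267] [ 3.14019853e+00  9.50827116e-04 -4.79746300e-01] 0.0005622298917982468
[0.695 0.069 0.383]
```

View pics/e.png

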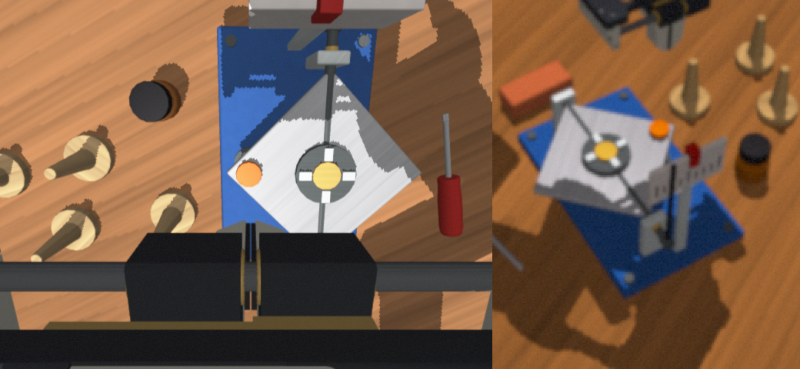

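The wrist view shows the pad at about (324,226), with the fingers in line with it at column 325. The scene view still shows the pad, pointer and tab clearly. I compute the pad's position more precisely.

```bash
python3 - <<'E'
from m import *
d=np.load('wrist.npz'); w=d['p']; h=cv2.cvtColor(w,cv2.COLOR_RGB2HSV)
print(h[226,324],h[229,424])
m=(abs(h[...,0].astype(int)-int(h[226,324,0]))<6)&(h[...,1]>130)&(h[...,2]>180)
K,R,t=cal('wrist'); o=telemetry.observe()
for c,a,bb in blobs(m,60):
    if abs(c[0]-324)<20 and abs(c[1]-226)<20: print('pad',c,a,bb,ray('wrist',*c,.077).round(4), pts('wrist',d['d'])[int(c[1]),int(c[0])].round(4))
print('holder',ray('wrist',424,229,.082).round(4)); print(o['tool_pos'].round(4),o['tool_rot'].round(3))
s=np.load('scene.npz')['p'][200:440,240:440]
cv2.imwrite('pics/f.png',cv2.resize(s[80:170,90:200],None,fx=6,fy=6,interpolation=cv2.INTER_CUBIC)[...,::-1])
E
```

```text
[ 16 159 252] [ 24 124 246]
pad [323.  226.5] 811 [307 211  33  32] [0.6261 0.106  0.077 ] [0.6266 0.1057 0.0776]
holder [0.5907 0.0396 0.082 ]
[0.6276 0.103  0.4041] [ 3.14e+00  1.00e-03 -4.80e-01]
```

```bash
cat > p.py <<'E'
from m import *
import sys
yaw=-.478; O=np.array([.594,.037,0]); ex=np.array([np.cos(yaw),np.sin(yaw),0]); ey=np.array([-np.sin(yaw),np.cos(yaw),0])
def onplane(u,v,xm):
    K,R,t=cal('scene'); d=R.T@np.linalg.solve(K,[u,v,1.]); o=-R.T@t
    q=o+d*((xm/1000-(o-O)@ex)/(d@ex))-O
    return np.array([q@ey,q[2]])*1000
def measure(save=None):
    p,_=grab('scene'); h=cv2.cvtColor(p,cv2.COLOR_RGB2HSV)
    r=[b for b in blobs(masks(p)['red']) if abs(b[0][0]-370)<20 and abs(b[0][1]-297)<20]
    print('tab',[(b[0],b[1],onplane(*b[0],131).round(1)) for b in r])
    V=p.max(2).astype(int); out=[]
    for v in range(296,332,2):          # pointer = darkest column in front of the board
        row=V[v,350:385]; i=row.argmin()
        if row[i]<75:
            k=np.clip(np.arange(i-2,i+3),0,34); wt=np.clip(130-row[k],0,None); u=350+(k*wt).sum()/wt.sum()
            out.append(onplane(u,v,137))
    out=np.array(out); 
    if len(out):
        print(out.round(1).tolist())
        g=np.polyfit(out[:,1],out[:,0],1); print('pointer y at z205,187:',np.polyval(g,[205,187]).round(1),'slope',g[0].round(3))
    if save: cv2.imwrite(f'pics/{save}.png',cv2.resize(p[270:360,320:430],None,fx=6,fy=6,interpolation=cv2.INTER_CUBIC)[...,::-1])
    o=telemetry.observe(); print('t',o['time'],'pos',o['tool_pos'].round(4),'F',o['contact_force'].round(1))
if __name__=='__main__': measure(*sys.argv[1:])
E
python3 -m crank '[[-1,-2,-1,40,0],[-1,-2,-1,80,0],[-1,-2,-1,110,0],[-1,-2,-1,130,0],[-1,-2,-1,138,0],[-1,-2,-1,138,0],[-1,-2,-1,138,0]]' && python3 p.py g
```

```text
time: 2.7
tool_pos: [0.6266, 0.1053, 0.268]
tool_rot: [-3.141, -0.001, -0.48]
contact_force: [-0.2, 0.5, 1.0]
opening: 0.0005
grip_force: 0.0
tab [(array([371.7, 298.1]), np.int32(16), array([ 31.5, 203.1]))]
[[-10.5, 222.2], [0.1, 205.0], [0.3, 199.8], [0.5, 194.4], [0.7, 189.1], [0.7, 183.7], [-0.2, 179.1], [0.0, 173.6], [0.3, 167.9], [0.4, 162.4], [0.7, 156.7], [1.0, 151.0], [-0.4, 146.4]]
pointer y at z205,187: [-2.5 -1.1] slope -0.076
t 2.75 pos [0.6268 0.1057 0.2688] F [-0.3 -0.  -0.1]
```

View pics/g.png

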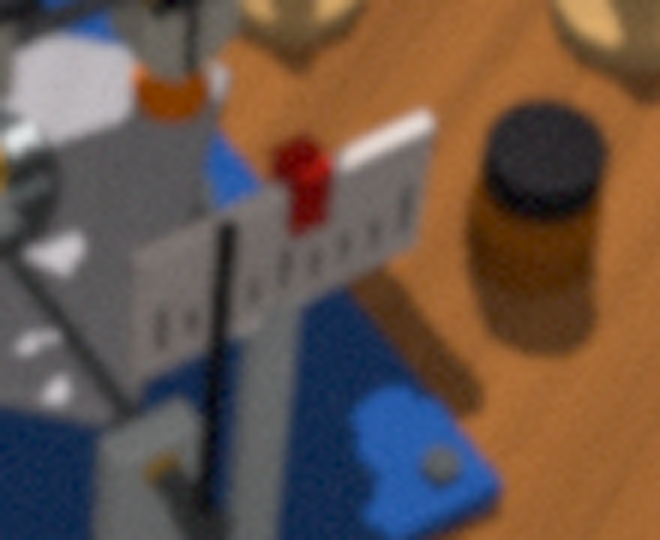

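The crop shows the pointer tip at scene (357.7,307). The front of the red tab spans crop columns 290–327 and its lower edge is near (308,230), i.e. px (371.3,308.3). The pointer reads y≈0.3 mm and z≈205 mm, as it should at rest. I check the tab with the original, sunlit picture.

```bash
python3 - <<'E'
from p import *
for u,v in((308,232),(308,205),(292,238),(326,224),(290,182),(328,165)): print('g',onplane(320+u/6,270+v/6,131).round(1))
for u,v in((460,270),(460,258),(449,275),(471,266)): print('c',onplane(240+u/3.5,230+v/3.5,131).round(1))
for u,v in((442,231),(470,224),(456,228)):
    q=ray('scene',240+u/3.5,230+v/3.5,.2)-O; print('ctop',(q@ex*1000).round(1),(q@ey*1000).round(1))
E
```

```text
g [ 33.1 174.4]
g [ 32.1 187. ]
g [ 27.9 175.3]
g [ 39. 174.]
g [ 25.2 201.5]
g [ 37.3 200.9]
c [ 33.  178.6]
c [ 32.2 188.1]
c [ 26.8 178.9]
c [ 39.2 177.5]
ctop 121.2 27.9
ctop 124.3 41.2
ctop 123.0 34.4
```

```bash
python3 -m crank '[[-1,0,0,8,0],[-1,0,0,14,0],[-1,0,0,18,0],[-1,0,0,21,0],[-1,0,0,23,0],[-1,0,0,23,0],[-1,0,0,23,0]]' && python3 p.py
```

```text
time: 3.33
tool_pos: [0.6269, 0.1068, 0.2447]
tool_rot: [-3.14, -0.003, -0.478]
contact_force: [2.5, 1.8, 6.0]
opening: 0.0009
grip_force: 3.0
tab [(array([370.4, 297. ]), np.int32(38), array([ 28.6, 207.8]))]
[[20.4, 207.0], [20.4, 201.8], [19.2, 197.5], [18.0, 193.1], [17.9, 187.9], [17.9, 182.7], [16.8, 178.1], [16.8, 172.7], [13.9, 169.3], [14.0, 163.9], [14.0, 158.4], [13.0, 153.6], [12.6, 148.3], [11.1, 143.7], [9.7, 139.1]]
pointer y at z205,187: [20.5 17.8] slope 0.151
t 3.3833 pos [0.6269 0.1068 0.2447] F [2.1 0.9 6.1]
```

The tab sits at mount y≈32.7 mm. The pointer is at 20.4, so about 6.5 mm more press is needed. I go 5 mm first and remeasure.

```bash
python3 -m crank '[[-1,0,0,2,0],[-1,0,0,3.5,0],[-1,0,0,4.5,0],[-1,0,0,5,0],[-1,0,0,5,0],[-1,0,0,5,0]]' && python3 p.py h
```

```text
time: 3.88
tool_pos: [0.6269, 0.1068, 0.2401]
tool_rot: [-3.14, -0.003, -0.478]
contact_force: [0.7, 1.8, 7.5]
opening: 0.0005
grip_force: 4.1
tab [(array([370. , 296.9]), np.int32(41), array([ 27.8, 208.6]))]
[[28.1, 201.9], [26.8, 197.6], [26.7, 192.5], [25.3, 188.2], [24.1, 183.7], [24.0, 178.5], [22.7, 174.0], [21.3, 169.7], [21.1, 164.4], [19.9, 159.7], [18.6, 155.1], [18.5, 149.7], [16.9, 145.2], [15.4, 140.7], [13.9, 136.1]]
pointer y at z205,187: [28.9 25.2] slope 0.205
t 3.9333 pos [0.6269 0.1068 0.2401] F [0.8 1.2 8.5]
```

View pics/h.png

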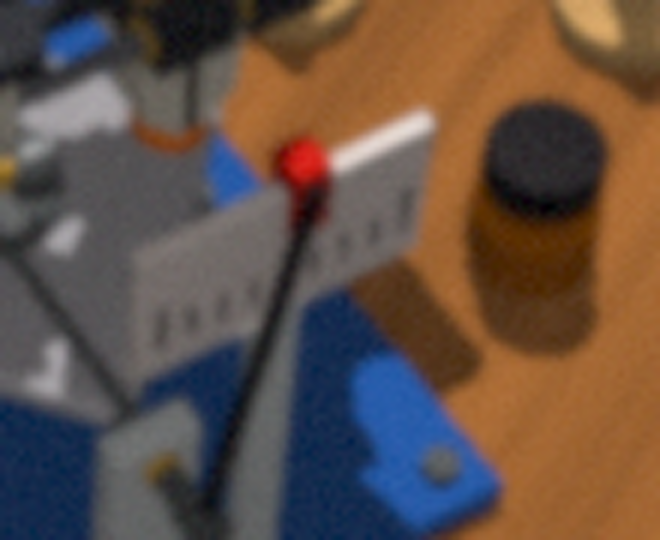

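The pointer now stands at y≈28 in front of the tab's left part: tip at crop (315,190), tab centre about 32.7. About 2.7 mm more press is needed.

```bash
python3 -m crank '[[-1,0,0,1,0],[-1,0,0,2,0],[-1,0,0,2.6,0],[-1,0,0,2.6,0],[-1,0,0,2.6,0],[-1,0,0,2.6,0]]' && python3 p.py
```

```text
time: 4.43
tool_pos: [0.6268, 0.1067, 0.2378]
tool_rot: [-3.14, -0.003, -0.478]
contact_force: [0.5, 1.4, 9.5]
opening: 0.0006
grip_force: 4.7
tab [(array([370. , 296.8]), np.int32(42), array([ 27.8, 208.8]))]
[[32.0, 204.6], [32.0, 199.4], [30.8, 195.0], [29.3, 190.8], [29.2, 185.6], [27.8, 181.3], [27.7, 176.0], [26.4, 171.6], [23.6, 168.1], [23.5, 162.7], [22.2, 158.2], [22.1, 152.7], [20.5, 148.3], [19.0, 143.7], [17.5, 139.2], [16.0, 134.6]]
pointer y at z205,187: [33.1 29. ] slope 0.229
t 4.4833 pos [0.6268 0.1067 0.2378] F [0.  0.5 9.8]
```

The pointer reads y≈32.2 against a tab at ≈32.7, so it is on the mark. I hold for over a second, then release slowly and clear.

```bash
python3 -m crank '[[-1,0,0,0.2,0],[-1,0,0,0.2,0],[-1,0,0,0.2,0],[-1,0,0,0.2,0],[-1,0,0,0.2,0],[-1,0,0,0.2,0],[-1,0,0,0.2,0],[-1,0,0,0.2,0],[-1,0,0,0.2,0],[-1,0,0,0.2,0],[-1,0,0,0.2,0],[-1,0,0,0.2,0]]' && python3 p.py k && python3 -m crank '[[-1,0,0,0,0],[-1,0,0,0,0],[-1,0,0,0,0],[-1,0,0,0,0],[-1,0,0,0,0],[-1,0,0,0,0]]'
```

```text
time: 5.48
tool_pos: [0.6268, 0.1067, 0.2376]
tool_rot: [-3.14, -0.003, -0.478]
contact_force: [0.2, 1.3, 9.6]
opening: 0.0004
grip_force: 4.7
tab [(array([370.1, 296.9]), np.int32(42), array([ 28. , 208.4]))]
[[32.1, 199.3], [30.7, 195.1], [30.7, 189.9], [29.4, 185.5], [27.9, 181.2], [27.8, 176.0], [26.4, 171.6], [24.8, 167.2], [23.5, 162.7], [22.2, 158.1], [20.9, 153.6], [20.7, 148.2], [19.1, 143.7], [17.6, 139.2], [17.3, 133.6]]
pointer y at z205,187: [33.8 29.5] slope 0.238
t 5.5333 pos [0.6268 0.1067 0.2376] F [0.8 0.8 8.7]
time: 6.03
tool_pos: [0.6269, 0.1067, 0.2376]
tool_rot: [-3.14, -0.003, -0.478]
contact_force: [0.9, 1.3, 9.5]
opening: 0.0003
grip_force: 4.7
```

View pics/k.png

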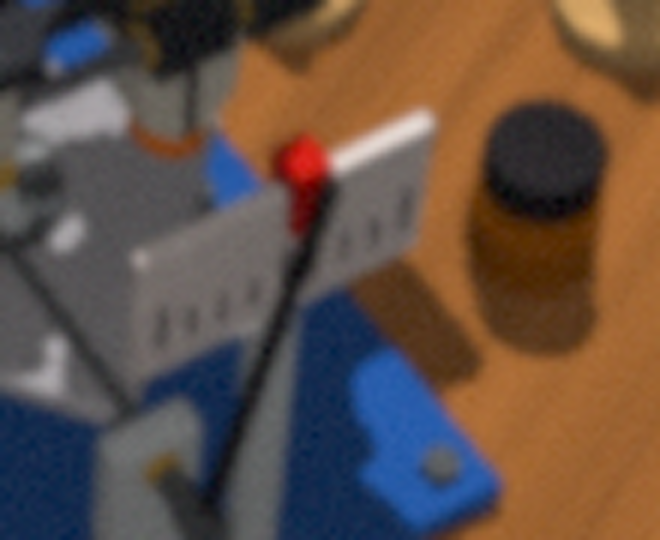

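In the crop the tip, at (328,180), appears at the tab's right edge. That is the expected parallax, about 4.4 mm, because the pointer stands 6 mm in front of the tab and the camera looks from the −y side. Corrected, the tip is at 32.5 against 32.7. It has been held for over 1.5 s, so I release.

```bash
python3 -m crank '[[-1,0,0,-3,0],[-1,0,0,-6,0],[-1,0,0,-9,0],[-1,0,0,-12,0],[-1,0,0,-15,0],[-1,0,0,-18,0],[-1,0,0,-22,0],[-1,0,0,-35,0],[-1,0,0,-65,0],[-1,0,0,-105,0],[-1,0,0,-140,0],[-1,0,0,-160,0]]' && python3 -m crank '[[-1,-60,0,0,0],[-1,-60,0,0,0],[-1,-60,0,0,0],[-1,-60,0,0,0],[-1,-60,0,0,0],[-1,-60,0,0,0],[-1,-60,0,0,0]]' && python3 p.py && python3 - <<'E'
from m import *
p,_=grab('top','z')
E
```

```text
time: 7.03
tool_pos: [0.6262, 0.1064, 0.4]
tool_rot: [-3.14, -0.003, -0.478]
contact_force: [1.4, -0.0, 0.4]
opening: 0.0004
grip_force: 0.0
time: 7.62
tool_pos: [0.5737, 0.1336, 0.3953]
tool_rot: [3.141, 0.001, -0.479]
contact_force: [0.0, 0.0, 0.1]
opening: 0.0007
grip_force: 0.0
tab [(array([369.8, 296.7]), np.int32(43), array([ 27.3, 209.3]))]
[[-10.5, 222.2], [2.3, 203.5], [0.4, 199.7], [0.6, 194.4], [0.8, 189.0], [1.0, 183.6], [1.1, 178.1], [1.2, 172.7], [0.3, 167.9], [0.5, 162.3], [0.9, 156.6], [1.0, 150.9], [1.1, 145.3]]
pointer y at z205,187: [-2.  -0.6] slope -0.078
t 7.6667 pos [0.5736 0.1336 0.3953] F [ 0.7 -0.1 -0.9]
```

View pics/z.png

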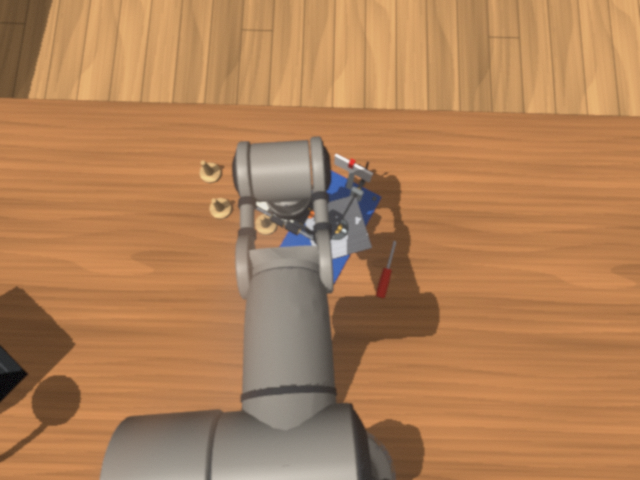

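The pointer is back upright (y≈0.6). The visible cones and the screwdriver stand where they were, and the arm is clear above everything with no contact.

```bash
python3 -c "
from cell import ticket; print(ticket.hand_in())"
```

```text
the job is handed in; nothing more can be done
None
```

The job is handed in: I pressed the pad until the pointer stood at the red tab (tip about 32.5 mm, tab about 32.7 mm), held it for more than 1.5 s, then let the plate return to rest and moved the arm clear at about 7.6 s of the 38 s limit.

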